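# Fit the brass bush on the wear tester

## Robot

A 7-joint arm with a two-finger parallel gripper is mounted at the origin on the work surface. World frame = base frame: x ahead of the robot, y to its left, z up, the work surface at z = 0. Lengths are in m, angles in rad, forces in N, time in s.
With the tool pointing down it reaches from about 0.425 to 0.875 m from the base axis. Payload 8.4 kg.
Tool frame: the origin (TCP) lies midway between the tips of the shut fingers; the grasp point (between the pads) lies 19 mm behind it; z points along the fingers, x is the direction in which the jaws open and shut, and the axes are right-handed (so a half turn about z gives the same grasp; the last joint's range is limited). The gripper opens to 87 mm and grips with 3 to 60 N. Pads are 19 mm wide; open, the fingers measure 117 mm over their backs; the gripper's body (75 mm by 190 mm) begins 51 mm behind the grasp point.
Start: joints at [-1.39, 0.333, 0.04, 1.465, -0.013, 1.343, -0.059], TCP at [0.18, 0.625, 0.223] pointing down, gripper open.
Joint ranges: [-2.58, 2.58], [-0.38, 2.09], [-1.3, 1.39], [0.25, 2.4], [-1.5, 4.64], [0.08, 2.09], [-2.65, 2.65]. Speed limits (rad/s): [2.22, 2.22, 2.79, 2.79, 3.14, 3.14, 3.14].

## Interface

Orientations are given as a unit quaternion [w, x, y, z].
In Python, from station import bot, vision, ticket gives the robot as it stands. The module is installed in compiled form; this text tells all that it offers.
- The arm moves only by the shell command python3 -m creep 'ROWS' [FORCE]. ROWS is JSON, a list of rows, each a list of 7 numbers: the turn, a rotation vector about the tool's x, y, z in rad, then the shift along the tool's x, y, z in cm, then the opening in per cent of the stroke, from 0 (shut) to 100 (fully open). A call has 1 to 5 rows; each row is the pose to reach, as a shift and turn from the pose commanded when the call began, along the tool's axes at that moment; what a row does not reach only later rows make up. A row lasts 1/12 s, in which the tool goes at most 41.7 mm and 7.16 degrees, less where a joint would pass 70% of its speed; a pose out of reach is approached as far as the arm can. A call with a gripper value outside its range is refused whole. The fingers move at their own pace and stop on an object; FORCE is the grip in N (left out, the last holds). Time passes only in rows, so rows that repeat a pose let the fingers close. It gives the time, the measured TCP pose, the force and the opening at its end, in the units of the state.
- bot.read_state(): the state, without advancing time (a new reading comes with each control period).
- vision.snapshot(name): name is "side" or "top"; returns a dict with "pixels" (480x640x3 uint8, red, green, blue), "fx", "fy", "cx", "cy" (pixels), "position" and "attitude" of the camera in the world. Camera axes: x right, y down, z forward; pixel columns grow to the right and rows downward; lengths in m; the calibration is good to about 2 mm. A picture is of the moment at which its call begins. There is no depth.
- ticket.finish_job(): hands the job in, once; it reports no verdict.
The state is a dict: "time_s": time; "qpos": joint angles; "joint_vel": joint speeds; "effort": joint torques, N m; "eef_pos": TCP position; "orientation": TCP orientation; "force": force on the tool from outside, world axes, zero at the start; "wrist_torque": the same for the moment, N m; "gripper_width": finger opening in m.
Only numpy, scipy, OpenCV 4.12 (cv2) and the standard library are available. Lean on these libraries where they do the work, as an engineer would, in place of code of your own. Each camera call takes 0.05 s, during which the arm holds its last target.

## Task

In the oil laboratory, pick up the brass-coloured bush and slide it over the upright steel shaft of the blue wear tester. Lower it in the grip all the way to its seat rather than letting it drop, then let go so that it sits flat, fully home around the shaft; leave the silver and the black bush where they stand.

Things in the scene. Friction and masses are not known exactly. Their poses are not given: they have to be found in the camera images.
- brass_bush: the yellow brass bush to fit: a plain upright ring, outer diameter 54 mm, bore 38 mm (wall 8 mm), height 45 mm, about 0.45 kg; origin at the centre of its underside, z up along the bore. Stands on the bench; grip it across its outside from above, at any yaw
- shaft_seat (a point): top centre of the tester's dark seat disc (68 mm across, 36 mm above the bench), z up along the shaft. The fixed steel shaft, 20 mm thick, rises 56 mm above this point, its top 12 mm tapering to 8 mm. Fully home, the underside of the bush is at this level. Base plate blue, 6 mm below the seat; a grey box stands 84 mm from the axis along the point's +y, its top 40 mm above the seat
- steel_bush: the silver-grey bush, same shape and size as the brass one (outer diameter 54 mm, bore 38 mm, height 45 mm), standing upright on the bench; origin at the centre of its underside. A bystander: leave it where it stands
- black_bush: the black plastic bush, same shape and size as the brass one (outer diameter 54 mm, bore 38 mm, height 45 mm), standing upright on the bench; origin at the centre of its underside. A bystander: leave it where it stands
Things that resemble listed ones, but are neither listed nor needed, are in the scene too. What is shaped like the brass_bush but green is not meant. Leave any purple look-alike of the part that bears shaft_seat alone.

How it is judged:
On the way:
1. the brass bush, still held in the fingers, is around the shaft with its underside less than 20 mm above the seat (horizontal distance between brass_bush and shaft_seat below 0.013 m and angle between brass_bush's own z axis and vertical below 0.17 rad and z of brass_bush in the frame of shaft_seat below 0.02 m and contact force between the fingers and brass_bush above 0.3 N), for 0.1 s.
At the end, for the whole second after the job is handed in: The brass bush is around the shaft (within 13 mm of its axis), its underside within 6 mm of the seat's level, tilted less than 10 degrees (0.17 rad), at rest and released; the silver and the black bush are within 25 mm of where they began (horizontal distance between brass_bush and shaft_seat below 0.013 m and angle between brass_bush's own z axis and vertical below 0.17 rad and z of brass_bush in the frame of shaft_seat between -0.006 and 0.006 m and linear speed of brass_bush below 0.02 m/s and distance of each of steel_bush, black_bush from where it was at the start of the episode below 0.025 m); the robot touches nothing.
It fails at once if the silver bush is moved by more than 25 mm (distance of steel_bush from where it was at the start of the episode above 0.025 m).
It fails at once if the black bush is moved by more than 25 mm (distance of black_bush from where it was at the start of the episode above 0.025 m).
It also fails if it takes over 38 s, if anything falls off the work surface, if the arm or the gripper's body presses on something with over 40 N, if the wrist force passes 120 N, or if a joint passes its speed limit or range.

## Working session

There is one attempt and no reset: what is moved stays moved. The work goes in short steps, Python scripts to look and compute and a shell command to move; the robot and the scene stay as the last step left them, time stands still between calls to the robot, and variables do not carry over. Pictures are saved under pics/ and viewed, and the job is handed in when it is done.

```bash
mkdir -p pics
python3 - <<'E'
from station import bot, vision
import cv2
print(bot.read_state())
for n in("side","top"):
    s=vision.snapshot(n)
    cv2.imwrite(f"pics/{n}0.png",s["pixels"][:,:,::-1])
    print({k:v for k,v in s.items() if k!="pixels"})
E
```

```text
{'time_s': 0.0, 'qpos': array([-1.39021361,  0.3339284 ,  0.03987914,  1.46625025, -0.01341788,
        1.34332048, -0.05850508]), 'joint_vel': array([ 2.57273377e-04, -2.37274800e-04,  2.75305723e-05,  6.83561134e-04,
        1.24931091e-03, -4.94337297e-04, -2.77066196e-04]), 'effort': array([ 7.21861234e-04, -6.56347346e+01,  1.33564353e+00, -4.03804779e+01,
       -5.96626452e-02,  4.49188182e-02,  1.93703872e-04]), 'eef_pos': array([0.17939125, 0.62426718, 0.22165833]), 'orientation': array([ 5.31008563e-04,  7.98804067e-01,  6.01590717e-01, -6.25074676e-04]), 'force': array([ 0.00459339, -0.03131178, -0.53313163]), 'wrist_torque': array([-0.04188424,  0.03970507, -0.0298878 ]), 'gripper_width': 0.08682657703103233}
{'fx': 554.9409984502936, 'fy': 554.9409984502936, 'cx': 329.0119775148288, 'cy': 245.06332399722103, 'position': array([ 0.25321064, -0.53561877,  0.77206511]), 'attitude': array([-0.3332739 ,  0.91853881, -0.20056436,  0.07063215])}
{'fx': 605.3414183319259, 'fy': 605.3414183319259, 'cx': 325.3953033844874, 'cy': 241.48940103655698, 'position': array([ 3.09695967e-01, -4.13006546e-05,  1.06040020e+00]), 'attitude': array([-0.06944507,  0.70715274, -0.70076213,  0.06359897])}
```

View pics/side0.png

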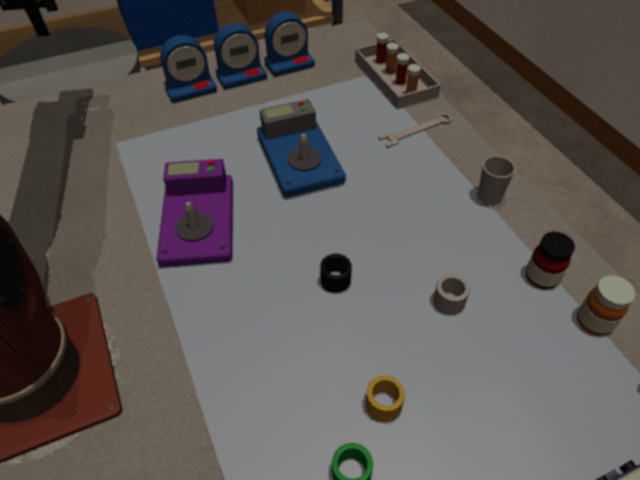

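View pics/top0.png

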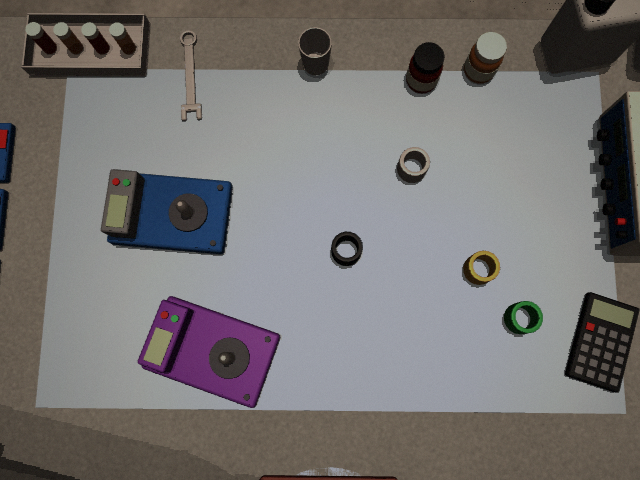

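Side view: brass bush at about (385,398), black at (336,272), silver at (451,293), green decoy at (352,465), and blue tester shaft at (304,150). Top view: brass at (482,267), green at (524,317), blue seat disc at (187,212). Next I'll measure these.

```bash
cat > h.py <<'E'
import numpy as np, cv2
from scipy.spatial.transform import Rotation as R
from scipy.optimize import least_squares
from station import bot, vision
def rot(q): return R.from_quat(q,scalar_first=True).as_matrix()
def proj(s,P):
    c=(np.atleast_2d(P)-s["position"])@rot(s["attitude"])
    return np.c_[s["fx"]*c[:,0]/c[:,2]+s["cx"],s["fy"]*c[:,1]/c[:,2]+s["cy"]]
def back(s,uv,z):
    uv=np.atleast_2d(uv).astype(float)
    d=np.c_[(uv[:,0]-s["cx"])/s["fx"],(uv[:,1]-s["cy"])/s["fy"],np.ones(len(uv))]@rot(s["attitude"]).T
    return s["position"]+d*((z-s["position"][2])/d[:,2])[:,None]
def comp(m,uv):
    n,l,st,c=cv2.connectedComponentsWithStats(m.astype(np.uint8))
    i=min(range(1,n),key=lambda i:np.hypot(*(c[i]-uv)) if st[i,4]>40 else 1e9)
    return l==i
a=np.linspace(0,2*np.pi,60)
circ=np.c_[np.cos(a),np.sin(a)]
def ring(x,y,z,r): return np.c_[circ*r+[x,y],np.full(60,z)]
def hullc(p):
    h=cv2.convexHull(np.asarray(p,np.float32)); m=cv2.moments(h)
    return np.array([m["m10"]/m["m00"],m["m01"]/m["m00"]]),m["m00"]
def fitbush(s,mask,z0=0.):
    ys,xs=np.nonzero(mask); c,A=hullc(np.r_[np.c_[xs-.5,ys-.5],np.c_[xs+.5,ys+.5]])
    g=back(s,c,z0+.02)[0,:2]
    f=lambda p:hullc(np.r_[proj(s,ring(*p,z0,.027)),proj(s,ring(*p,z0+.045,.027))])
    r=least_squares(lambda p:f(p)[0]-c,g,diff_step=1e-3)
    return r.x,A,f(r.x)[1]
E
python3 - <<'E'
from h import *
uv={"side":dict(brass=(385,398),black=(336,272)),"top":dict(brass=(482,267),black=(347,249),steel=(414,165),green=(524,317))}
for n in("side","top"):
    s=vision.snapshot(n); hsv=cv2.cvtColor(s["pixels"],cv2.COLOR_RGB2HSV); H,S,V=cv2.split(hsv)
    M=dict(brass=(H>12)&(H<32)&(S>110)&(V>50),black=(V<75)&(S<140),green=(H>40)&(H<85)&(S>110))
    for k in M:
        if k in uv[n]: print(n,k,fitbush(s,comp(M[k],uv[n][k])))
    for k,p in uv[n].items(): print(n,k,back(s,p,.03))
    p={"side":(304,158),"top":(187,212)}[n]
    x,y=p; print(s["pixels"][y-14:y+20:6,x-30:x+32:6].tolist() if 0 else '', back(s,p,.036), back(s,{"side":(304,137),"top":(181,209)}[n],.092))
    cr=s["pixels"][y-70:y+70,x-90:x+90,::-1]
    cv2.imwrite(f"pics/c_{n}.png",cv2.convertScaleAbs(cv2.resize(cr,None,fx=4.4,fy=4.2,interpolation=cv2.INTER_CUBIC),alpha=1.5))
E
```

```text
side brass (array([ 0.46358917, -0.2581555 ]), 1427.5, 1582.6540658976883)
side black (array([ 0.49375044, -0.02644393]), 1110.0, 1156.9734070848208)
side brass [[ 0.46263326 -0.26088609  0.03      ]]
side black [[ 0.49402379 -0.02962343  0.03      ]]
 [[0.55423955 0.24993357 0.036     ]] [[0.55468621 0.24544613 0.092     ]]
top brass (array([ 0.46671102, -0.26359619]), 784.0, 998.8616225428414)
top black (array([ 0.49474128, -0.02656656]), 893.5, 887.0881780134514)
top green (array([ 0.37913868, -0.32695356]), 1024.0, 1071.5118094878271)
top brass [[ 0.46384147 -0.25964924  0.03      ]]
top black [[ 0.49324873 -0.02798487  0.03      ]]
top steel [[ 0.64557499 -0.1463231   0.03      ]]
top green [[ 0.37915923 -0.32714089  0.03      ]]
 [[0.55528345 0.25102365 0.036     ]] [[0.54685875 0.24747461 0.092     ]]
```

```bash
sleep 0
```

```text
(no output)
```

View pics/c_top.png

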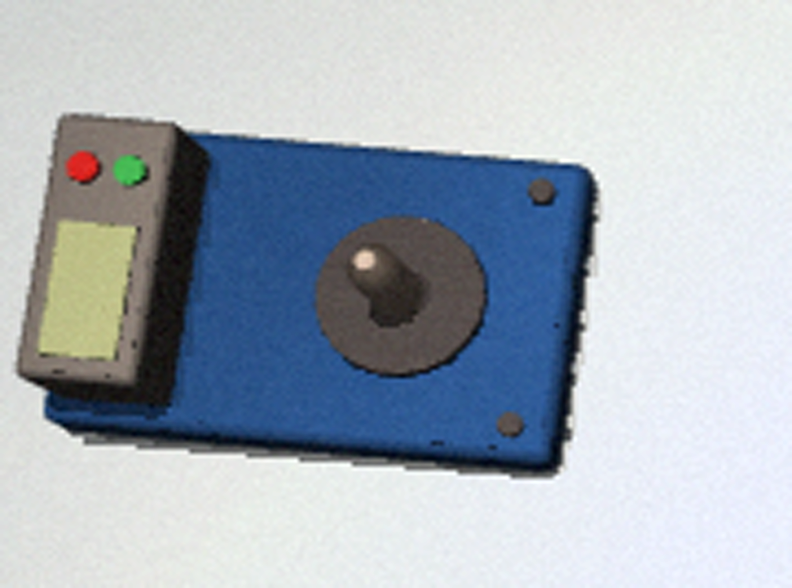

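View pics/c_side.png

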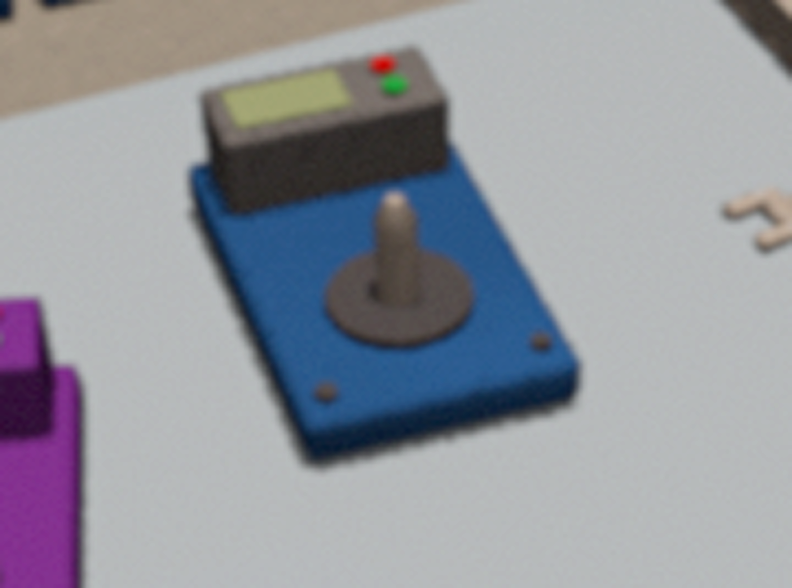

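Run:
```python
from h import *
S={n:vision.snapshot(n) for n in("side","top")}
for n,p in(("side",(385,398)),("top",(482,267))):
    s=S[n]; H,Sa,V=cv2.split(cv2.cvtColor(s["pixels"],cv2.COLOR_RGB2HSV))
    m=(H>8)&(H<34)&(Sa>85)
    m=cv2.morphologyEx(m.astype(np.uint8),cv2.MORPH_CLOSE,np.ones((3,3)))
    print(n,fitbush(s,comp(m,p)))
for nm,ps,pt,z in(("seat",(304.9,158.7),(188.1,212.5),.036),("tip",(304,135.8),(179.7,203.7),.092)):
    print(nm,back(S["side"],ps,z)[0],back(S["top"],pt,z)[0])
# yaw of tester: screws on plate
uv=lambda x,y:(97+x/4.4,142+y/4.2)
P=back(S["top"],[uv(541,191),uv(510,424),uv(190,133),uv(590,168),uv(38,380),uv(135,385),uv(60,115)],.03)
print(P[:4],np.degrees(np.arctan2(*(P[0]-P[1])[[1,0]])),np.degrees(np.arctan2(*(P[2]-P[3])[[1,0]])))
print(back(S["top"],[(414,165)],.0225), back(S["side"],(451,293),.0225))
```

```text
side (array([ 0.46343719, -0.25783615]), 1464.0, 1582.0121336765587)
top (array([ 0.46409818, -0.25944283]), 969.5, 996.3483529365622)
seat [0.55505128 0.24726401 0.036     ] [0.55440427 0.24905731 0.036     ]
tip [0.55607373 0.24873101 0.092     ] [0.55583977 0.2501162  0.092     ]
[[0.60165504 0.19656338 0.03      ]
 [0.50193475 0.2045695  0.03      ]
 [0.62594422 0.33942035 0.03      ]
 [0.61183115 0.17727236 0.03      ]] -4.590190909914867 85.02561337914752
[[ 0.64801976 -0.14738784  0.0225    ]] [[ 0.6494468  -0.14237821  0.0225    ]]
```

```bash
cat > go.py <<'E'
import sys
from h import *
def off(x,y,z,yaw):
    st=bot.read_state(); Rc=R.from_quat(st["orientation"],scalar_first=True)
    t=np.radians(yaw); X=[np.cos(t),np.sin(t),0]; Z=[0,0,-1]; Y=np.cross(Z,X)
    Rt=R.from_matrix(np.c_[X,Y,Z])
    rv=(Rc.inv()*Rt).as_rotvec(); d=Rc.inv().apply(np.array([x,y,z])-st["eef_pos"])*100
    n=max(np.linalg.norm(d)/4.17,np.degrees(np.linalg.norm(rv))/7.16)
    print("turn",rv.round(3),"shift cm",d.round(2),"rows>=%.1f"%n)
a=list(map(float,sys.argv[1:]))
for i in range(0,len(a),4): off(*a[i:i+4])
st=bot.read_state(); print("t %.2f"%st["time_s"],st["eef_pos"].round(4),st["gripper_width"].round(4),st["force"].round(1))
E
python3 go.py .46 .46 .22 40 .56 .2 .24 10 .464 -.259 .18 -15
```

```text
turn [0.    0.001 0.593] shift cm [-8.07 31.51  0.23] rows>=7.8
turn [0.    0.    1.116] shift cm [-30.29  48.3   -1.76] rows>=13.7
turn [0.    0.    1.553] shift cm [-77.06  51.75   4.27] rows>=22.3Traceback (most recent call last):
  File "go.py", line 12, in <module>
    st=bot.read_state(); print("t %.2f"%st["time_s"],st["eef_pos"].round(4),st["gripper_width"].round(4),st["force"].round(1))
                                                                            ^^^^^^^^^^^^^^^^^^^^^^^^^
AttributeError: 'float' object has no attribute 'round'
```

```bash
sed -i 's/st\["gripper_width"\].round(4)/round(float(st["gripper_width"]),4)/' go.py
python3 -m creep '[[0,0,0.08,-1,4,0,100],[0,0,0.16,-2,8,0,100],[0,0,0.24,-3,12,0,100],[0,0,0.32,-4,16,0,100],[0,0,0.4,-5,20,0,100]]' 30; python3 go.py .46 .46 .24 40 .56 .2 .24 10
```

```text
time_s: 0.72
eef_pos: [0.3594, 0.5201, 0.2227]
orientation: [-0.0, 0.903, 0.429, 0.0]
force: [0.5, 1.2, 0.2]
gripper_width: 0.0869
turn [-0.    -0.     0.189] shift cm [ 1.69 11.6  -1.73] rows>=2.8
turn [-0.    -0.     0.713] shift cm [-12.15  35.77  -1.73] rows>=9.1
t 0.72 [0.3594 0.5201 0.2227] 0.0869 [0.5 1.2 0.2]
```

```bash
python3 -m creep '[[0,0,0.08,-1.3,3.9,-0.2,100],[0,0,0.16,-2.6,7.8,-0.4,100],[0,0,0.24,-3.9,11.7,-0.6,100],[0,0,0.32,-5.2,15.6,-0.8,100],[0,0,0.4,-6.5,19.5,-1,100]]'; python3 go.py .56 .2 .24 10 .464 -.259 .2 -15
```

```text
time_s: 1.13
eef_pos: [0.4695, 0.3464, 0.2328]
orientation: [-0.0, 0.97, 0.241, 0.0]
force: [0.2, 0.8, 0.6]
gripper_width: 0.087
turn [-0.    -0.     0.312] shift cm [ 1.15 17.17 -0.73] rows>=4.1
turn [-0.    -0.     0.749] shift cm [-28.82  53.25   3.26] rows>=14.5
t 1.13 [0.4695 0.3464 0.2328] 0.087 [0.2 0.8 0.6]
```

```bash
python3 go.py .53 .0 .22 0 .464 -.259 .2 -15
```

```text
turn [-0.    -0.     0.487] shift cm [-10.86  33.45   1.27] rows>=8.4
turn [-0.    -0.     0.749] shift cm [-28.82  53.25   3.26] rows>=14.5
t 1.13 [0.4695 0.3464 0.2328] 0.087 [0.2 0.8 0.6]
```

```bash
python3 -m creep '[[0,0,0.05,-1.9,3.5,0.1,100],[0,0,0.1,-3.8,7,0.2,100],[0,0,0.15,-5.7,10.5,0.3,100],[0,0,0.2,-7.6,14,0.4,100],[0,0,0.25,-9.5,17.5,0.5,100]]'; python3 go.py .464 -.259 .18 -15
```

```text
time_s: 1.55
eef_pos: [0.4671, 0.1472, 0.2275]
orientation: [-0.0, 0.993, 0.119, 0.0]
force: [1.5, -0.1, 0.3]
gripper_width: 0.0869
turn [-0.  -0.   0.5] shift cm [-9.89 39.4   4.73] rows>=9.8
t 1.55 [0.4671 0.1472 0.2275] 0.0869 [ 1.5 -0.1  0.3]
```

```bash
python3 -m creep '[[0,0,0.05,-1,3.9,0.1,100],[0,0,0.1,-2,7.8,0.2,100],[0,0,0.15,-3,11.7,0.3,100],[0,0,0.2,-4,15.6,0.4,100],[0,0,0.25,-5,19.5,0.5,100]]'; python3 go.py .464 -.259 .15 -15
```

```text
time_s: 1.97
eef_pos: [0.4649, -0.0541, 0.2228]
orientation: [-0.0, 1.0, -0.006, 0.0]
force: [1.1, 0.7, -0.5]
gripper_width: 0.087
turn [-0.001 -0.001  0.25 ] shift cm [ 0.14 20.5   7.26] rows>=5.2
t 1.97 [ 0.4649 -0.0541  0.2228] 0.087 [ 1.1  0.7 -0.5]
```

```bash
python3 -m creep '[[0,0,0.05,0,4,0.5,100],[0,0,0.1,0,8,1,100],[0,0,0.15,0.1,12,1.5,100],[0,0,0.2,0.1,16,2,100],[0,0,0.25,0.1,20,3,100]]'; python3 go.py .464 -.259 .12 -15;python3 - <<'E'
from h import *
for n,p in(("side",(385,398)),("top",(482,267))):
    s=vision.snapshot(n); cv2.imwrite(f"pics/{n}1.png",s["pixels"][:,:,::-1])
E
```

```text
time_s: 2.38
eef_pos: [0.4648, -0.2543, 0.1935]
orientation: [-0.0, 0.991, -0.13, 0.001]
force: [1.2, 1.5, -0.6]
gripper_width: 0.0868
turn [-0.001 -0.003  0.001] shift cm [0.02 0.48 7.35] rows>=1.8
t 2.38 [ 0.4648 -0.2543  0.1935] 0.0868 [ 1.2  1.5 -0.6]
```

View pics/side1.png

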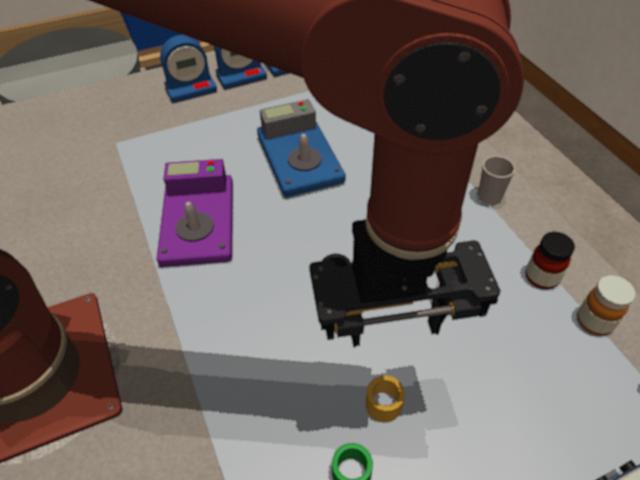

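The open gripper is now above the brass bush, which sits at (385,398). I'll descend in two stages.

```bash
python3 -m creep '[[0,0,0,0,0.4,3.5,100],[0,0,0,0,0.4,7,100],[0,0,0,0,0.4,10.5,100],[0,0,0,0,0.4,13,100],[0,0,0,0,0.4,13,100]]'; python3 go.py .464 -.259 .011 -15;python3 - <<'E'
from h import *
for n in("side","top"):
    s=vision.snapshot(n); cv2.imwrite(f"pics/{n}2.png",cv2.resize(s["pixels"][150:480,230:640,::-1],None,fx=1.8,fy=1.8))
E
```

```text
time_s: 2.9
eef_pos: [0.4606, -0.2543, 0.0582]
orientation: [-0.0, 0.992, -0.129, -0.004]
force: [-1.2, 1.8, 1.4]
gripper_width: 0.0869
turn [0.    0.007 0.003] shift cm [0.48 0.37 4.72] rows>=1.1
t 2.90 [ 0.4606 -0.2543  0.0582] 0.0869 [-1.2  1.8  1.4]
```

View pics/side2.png

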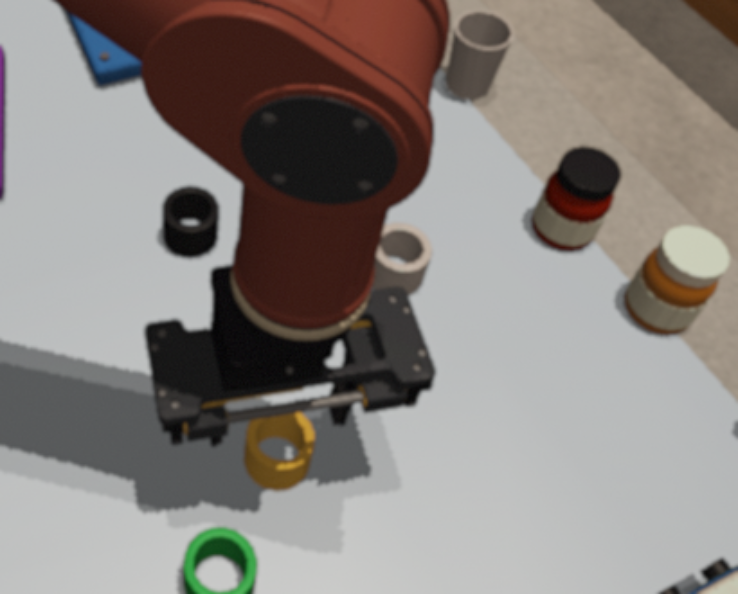

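```bash
python3 -m creep '[[0,0,0,0.2,0.4,0,100],[0,0,0,0.2,0.4,0,100]]'; python3 go.py .464 -.259 .011 -15
```

```text
time_s: 3.17
eef_pos: [0.466, -0.2616, 0.0647]
orientation: [0.0, 0.992, -0.129, 0.002]
force: [-0.1, -0.5, 0.7]
gripper_width: 0.0868
turn [ 0.    -0.004  0.003] shift cm [-0.28 -0.2   5.37] rows>=1.3
t 3.17 [ 0.466  -0.2616  0.0647] 0.0868 [-0.1 -0.5  0.7]
```

View pics/top2.png

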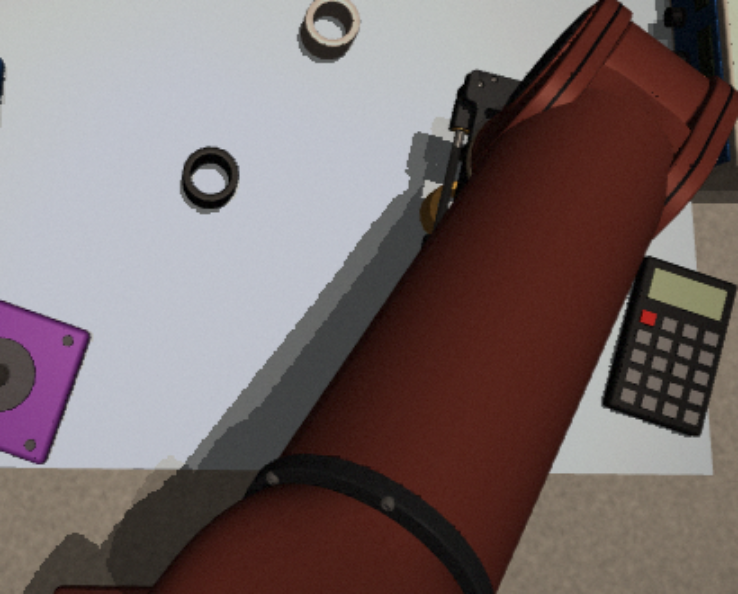

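```bash
python3 -m creep '[[0,0,0,-0.2,-0.1,1.5,100],[0,0,0,-0.2,-0.1,3,100],[0,0,0,-0.2,-0.1,4.5,100],[0,0,0,-0.2,-0.1,5.2,100],[0,0,0,-0.2,-0.1,5.2,100]]'; python3 -m creep '[[0,0,0,0,0,0,100],[0,0,0,0,0,0,100]]'; python3 go.py .464 -.259 .011 -15;python3 - <<'E'
from h import *
for n in("side",):
    s=vision.snapshot(n); cv2.imwrite(f"pics/{n}3.png",cv2.resize(s["pixels"][330:480,280:480,::-1],None,fx=4,fy=4))
E
```

```text
time_s: 3.58
eef_pos: [0.4628, -0.2588, 0.0105]
orientation: [-0.0, 0.992, -0.129, -0.0]
force: [-0.4, 0.7, 0.5]
gripper_width: 0.0869
time_s: 3.75
eef_pos: [0.4636, -0.2594, 0.0118]
orientation: [0.0, 0.992, -0.129, 0.001]
force: [0.7, 0.2, -0.6]
gripper_width: 0.0868
turn [ 0.    -0.002  0.003] shift cm [ 0.03 -0.05  0.08] rows>=0.0
t 3.75 [ 0.4636 -0.2594  0.0118] 0.0868 [ 0.7  0.2 -0.6]
```

View pics/side3.png

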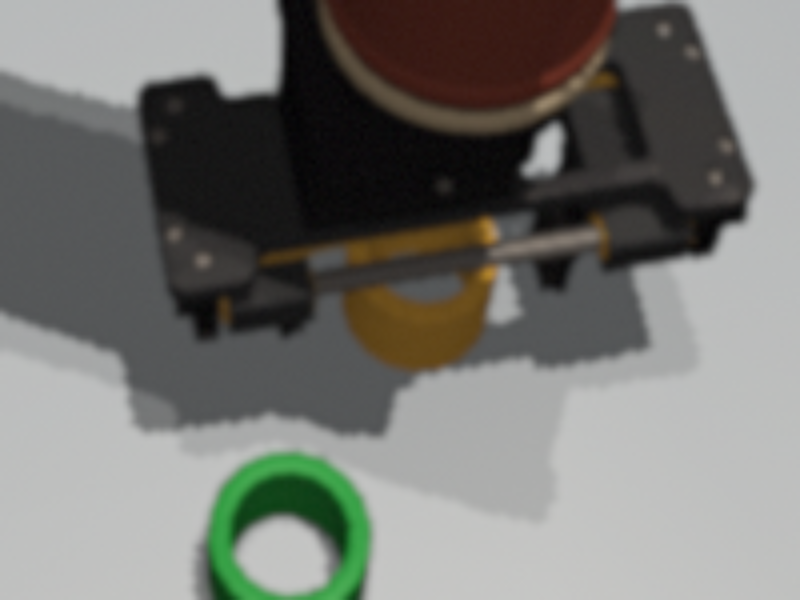

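The brass bush sits between the open jaws at about crop (420,300), clear of both fingers. I'll close the gripper.

```bash
python3 -m creep '[[0,0,0,0,0,0,40],[0,0,0,0,0,0,40],[0,0,0,0,0,0,40],[0,0,0,0,0,0,40],[0,0,0,0,0,0,40]]' 40; python3 -m creep '[[0,0,0,0,0,0,40],[0,0,0,0,0,0,40],[0,0,0,0,0,0,40]]';  python3 go.py .464 -.259 .13 -15 .555 .249 .15 -15
```

```text
time_s: 4.22
eef_pos: [0.4628, -0.2589, 0.0107]
orientation: [-0.0, 0.992, -0.129, 0.0]
force: [-0.6, 0.8, 0.3]
gripper_width: 0.0614
time_s: 4.47
eef_pos: [0.4629, -0.259, 0.0106]
orientation: [0.0, 0.992, -0.129, 0.0]
force: [0.6, -0.2, -0.4]
gripper_width: 0.0538
turn [ 0.    -0.     0.003] shift cm [  0.11  -0.02 -11.94] rows>=2.9
turn [ 0.    -0.     0.003] shift cm [ -4.11 -51.46 -13.95] rows>=12.8
t 4.47 [ 0.4629 -0.259   0.0106] 0.0538 [ 0.6 -0.2 -0.4]
```

```bash
python3 -m creep '[[0,0,0,0,0,0,40],[0,0,0,0,0,-2,40],[0,0,0,0,0,-5,40],[0,0,0,0,0,-9,40],[0,0,0,0,0,-13,40]]' ; python3 go.py .555 .249 .145 -15;python3 - <<'E'
from h import *
for n in("side",):
    s=vision.snapshot(n); cv2.imwrite(f"pics/{n}4.png",s["pixels"][:,:,::-1])
E
```

```text
time_s: 4.88
eef_pos: [0.4612, -0.2587, 0.1409]
orientation: [0.0, 0.992, -0.13, -0.002]
force: [1.4, 0.5, -3.4]
gripper_width: 0.0537
turn [0.001 0.003 0.002] shift cm [ -3.98 -51.48  -0.44] rows>=12.4
t 4.88 [ 0.4612 -0.2587  0.1409] 0.0537 [ 1.4  0.5 -3.4]
```

View pics/side4.png

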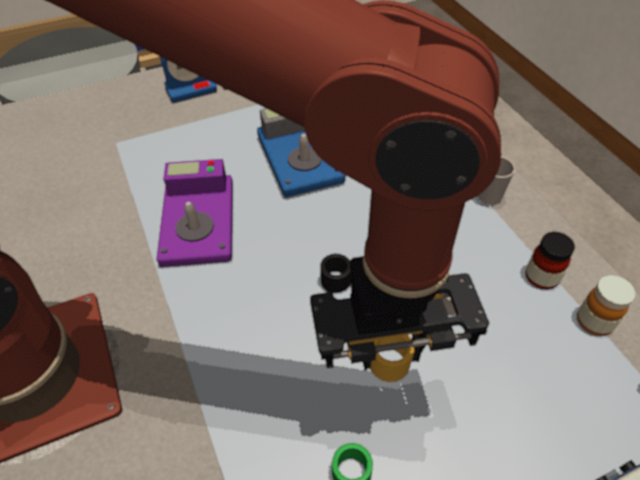

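The bush is held upright in the fingers at about (392,360). The transit comes next.

```bash
python3 -m creep '[[0,0,0,-0.1,-1.5,0,40],[0,0,0,-0.3,-4.5,-0.2,40],[0,0,0,-0.6,-8,-0.4,40],[0,0,0,-0.9,-11.5,-0.5,40],[0,0,0,-1.2,-15,-0.5,40]]' ; python3 -m creep '[[0,0,0,-0.3,-3.5,0,40],[0,0,0,-0.6,-7,0,40],[0,0,0,-0.9,-10.5,0,40],[0,0,0,-1.2,-14,0,40],[0,0,0,-1.5,-17.5,0,40]]'; python3 go.py .555 .249 .145 -15
```

```text
time_s: 5.35
eef_pos: [0.4891, -0.1094, 0.1454]
orientation: [-0.0, 0.992, -0.13, -0.0]
force: [0.6, -0.2, -3.3]
gripper_width: 0.054
time_s: 5.77
eef_pos: [0.5193, 0.0637, 0.1451]
orientation: [0.0, 0.992, -0.129, -0.001]
force: [1.0, 0.2, -3.2]
gripper_width: 0.0539
turn [0.    0.001 0.003] shift cm [ -1.3  -18.82   0.  ] rows>=4.5
t 5.77 [0.5193 0.0637 0.1451] 0.0539 [ 1.   0.2 -3.2]
```

```bash
python3 -m creep '[[0,0,0,-0.3,-3.5,0,40],[0,0,0,-0.5,-7,0,40],[0,0,0,-0.8,-10.5,0,40],[0,0,0,-1,-14,0,40],[0,0,0,-1.2,-16.5,0,40]]' ; python3 -m creep '[[0,0,0,-0.1,-1.5,0,40],[0,0,0,-0.1,-2.2,0,40],[0,0,0,-0.1,-2.3,0,40],[0,0,0,-0.1,-2.3,0,40],[0,0,0,-0.1,-2.3,0,40]]'; python3 go.py .555 .249 .145 -15;python3 - <<'E'
from h import *
for n in("side","top"):
    s=vision.snapshot(n); cv2.imwrite(f"pics/{n}5.png",s["pixels"][:,:,::-1])
E
```

```text
time_s: 6.18
eef_pos: [0.5499, 0.2283, 0.1446]
orientation: [0.0, 0.992, -0.128, -0.001]
force: [-0.3, -0.0, -3.2]
gripper_width: 0.0536
time_s: 6.6
eef_pos: [0.5557, 0.2448, 0.1456]
orientation: [0.0, 0.991, -0.13, -0.0]
force: [-0.4, -0.3, -3.1]
gripper_width: 0.0536
turn [ 0.001 -0.     0.   ] shift cm [-0.18 -0.39  0.06] rows>=0.1
t 6.60 [0.5557 0.2448 0.1456] 0.0536 [-0.4 -0.3 -3.1]
```

View pics/side5.png

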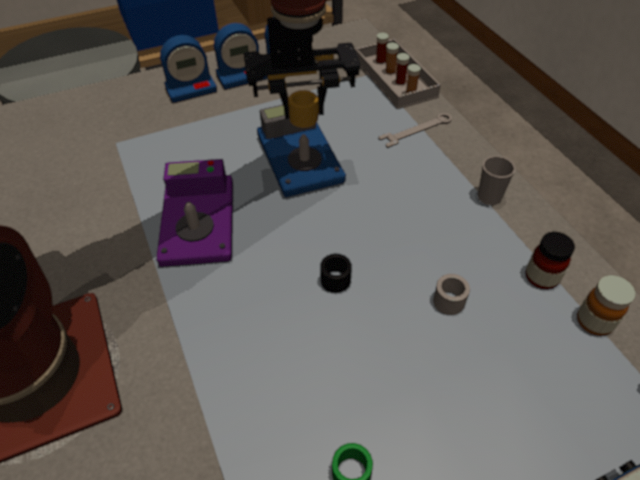

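View pics/top5.png

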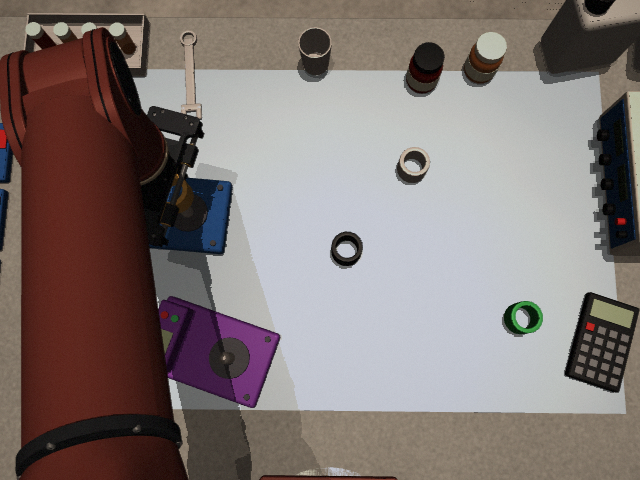

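Side view: the bush hangs at (303,108) above the shaft tip at (304,140). The black and silver bushes haven't moved. I'll check the bush's offset from the shaft axis.

```bash
python3 - <<'E'
from h import *
s=vision.snapshot("side"); H,Sa,V=cv2.split(cv2.cvtColor(s["pixels"],cv2.COLOR_RGB2HSV))
m=(H>8)&(H<34)&(Sa>85)
m=comp(m,(303,108)); ys,xs=np.nonzero(m); print(xs.min(),xs.max(),ys.min(),ys.max())
print(fitbush(s,m,.1345)); st=bot.read_state(); print(st["eef_pos"],st["force"])
P=np.r_[proj(s,ring(*st["eef_pos"][:2],.1345,.027)),proj(s,ring(*st["eef_pos"][:2],.1795,.027))]; print(P.min(0),P.max(0))
cv2.imwrite("pics/side6.png",cv2.resize(s["pixels"][40:200,220:400,::-1],None,fx=4,fy=3.7,interpolation=2))
E
python3 go.py .555 .249 .145 -15
```

```text
284 320 90 128
(array([0.55530782, 0.24641228]), 1141.0, 1033.922710429295)
[0.55572708 0.24564753 0.14580633] [-0.33008867 -0.08588293 -3.34379967]
[287.47049374  89.17420456] [318.20104689 127.8535776 ]
turn [-0.    -0.     0.001] shift cm [-0.16 -0.31  0.08] rows>=0.1
t 6.75 [0.5557 0.2456 0.1458] 0.0541 [-0.3 -0.1 -3.3]
```

View pics/side6.png

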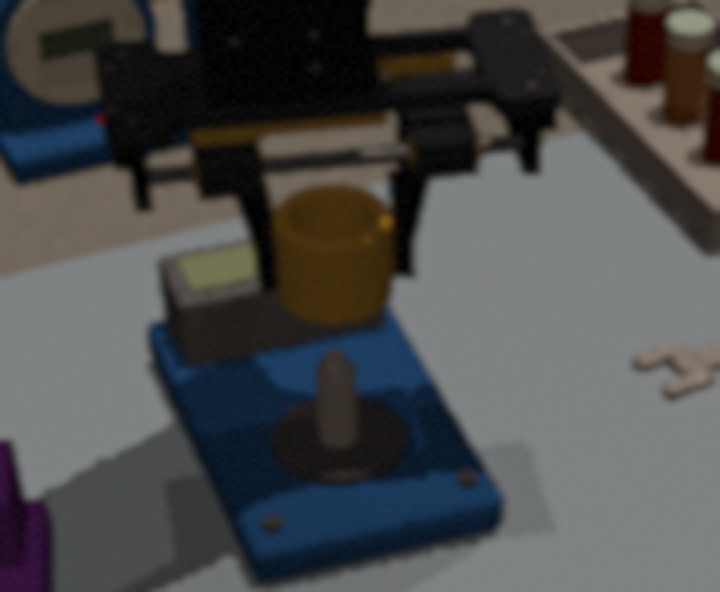

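```bash
python3 -m creep '[[0,0,0,-0.1,-0.3,0,40],[0,0,0,-0.1,-0.3,1,40],[0,0,0,-0.1,-0.3,2,40],[0,0,0,-0.1,-0.3,3,40],[0,0,0,-0.1,-0.3,4,40]]'; python3 -m creep '[[0,0,0,0,0,1,40],[0,0,0,0,0,2,40],[0,0,0,0,0,2.5,40],[0,0,0,0,0,2.5,40],[0,0,0,0,0,2.5,40]]';  python3 go.py .555 .249 .048 -15
python3 - <<'E'
from h import *
s=vision.snapshot("side")
cv2.imwrite("pics/side7.png",cv2.resize(s["pixels"][40:200,220:400,::-1],None,fx=4,fy=3.7,interpolation=2))
E
```

```text
time_s: 7.17
eef_pos: [0.5549, 0.2501, 0.1039]
orientation: [0.0, 0.992, -0.129, -0.0]
force: [1.9, 0.1, -3.9]
gripper_width: 0.0537
time_s: 7.58
eef_pos: [0.5554, 0.2502, 0.0803]
orientation: [0.0, 0.992, -0.129, -0.0]
force: [-0.2, -0.4, -3.7]
gripper_width: 0.0536
turn [0.001 0.    0.003] shift cm [-0.    0.13  3.23] rows>=0.8
t 7.58 [0.5554 0.2502 0.0803] 0.0536 [-0.2 -0.4 -3.7]
```

View pics/side7.png

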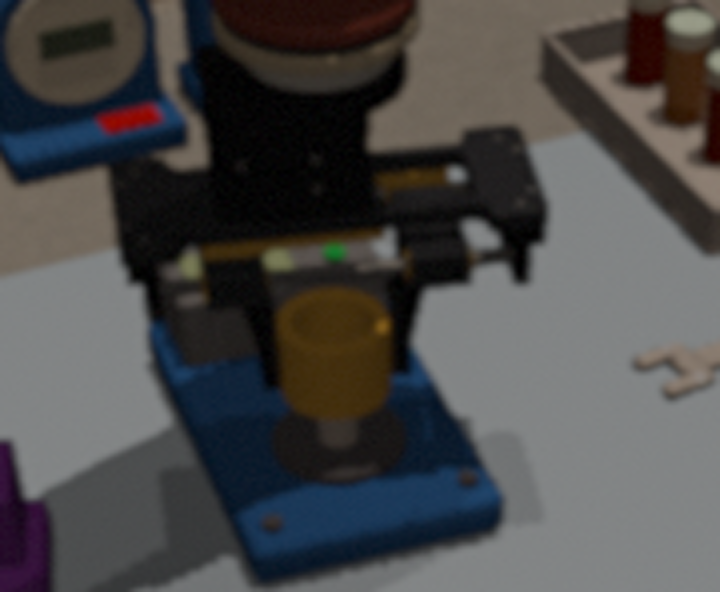

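The bush is around the shaft, whose lower part shows at crop (335,430), and the force reading hasn't changed. I'll continue down gently.

```bash
python3 -m creep '[[0,0,0,0,0.1,0.8,40],[0,0,0,0,0.1,1.6,40],[0,0,0,0,0.1,2.3,40],[0,0,0,0,0.1,2.7,40],[0,0,0,0,0.1,2.8,40]]'; python3 -m creep '[[0,0,0,0,0,0.1,40],[0,0,0,0,0,0.2,40],[0,0,0,0,0,0.2,40],[0,0,0,0,0,0.3,40],[0,0,0,0,0,0.3,40]]';  python3 go.py .555 .249 .047 -15
```

```text
time_s: 8.05
eef_pos: [0.5544, 0.2491, 0.0513]
orientation: [0.001, 0.992, -0.129, -0.001]
force: [0.3, 0.2, -3.5]
gripper_width: 0.0536
time_s: 8.47
eef_pos: [0.5552, 0.2494, 0.0497]
orientation: [-0.0, 0.992, -0.129, 0.0]
force: [0.3, 0.1, -3.1]
gripper_width: 0.0539
turn [-0.    -0.     0.003] shift cm [-0.01  0.05  0.27] rows>=0.1
t 8.47 [0.5552 0.2494 0.0497] 0.0539 [ 0.3  0.1 -3.1]
```

```bash
python3 -m creep '[[0,0,0,0,0,0.1,40],[0,0,0,0,0,0.1,40],[0,0,0,0,0,0.2,40],[0,0,0,0,0,0.2,40],[0,0,0,0,0,0.2,40]]'; python3 -m creep '[[0,0,0,0,0,0.1,40],[0,0,0,0,0,0.1,40],[0,0,0,0,0,0.1,40]]'
```

```text
time_s: 8.88
eef_pos: [0.555, 0.2494, 0.0475]
orientation: [0.0, 0.992, -0.129, -0.0]
force: [-0.1, -0.3, -4.0]
gripper_width: 0.0537
time_s: 9.13
eef_pos: [0.5552, 0.2494, 0.0467]
orientation: [-0.0, 0.992, -0.129, 0.0]
force: [0.5, 0.5, -1.6]
gripper_width: 0.0537
```

```bash
python3 -m creep '[[0,0,0,0,0,0.1,40],[0,0,0,0,0,0.1,40],[0,0,0,0,0,0.1,40]]'
python3 - <<'E'
from h import *
s=vision.snapshot("side")
cv2.imwrite("pics/side8.png",cv2.resize(s["pixels"][40:200,220:400,::-1],None,fx=4,fy=3.7,interpolation=2))
E
```

```text
time_s: 9.38
eef_pos: [0.5553, 0.2495, 0.0466]
orientation: [-0.0, 0.992, -0.129, -0.0]
force: [-4.2, -2.2, 8.0]
gripper_width: 0.0536
```

View pics/side8.png

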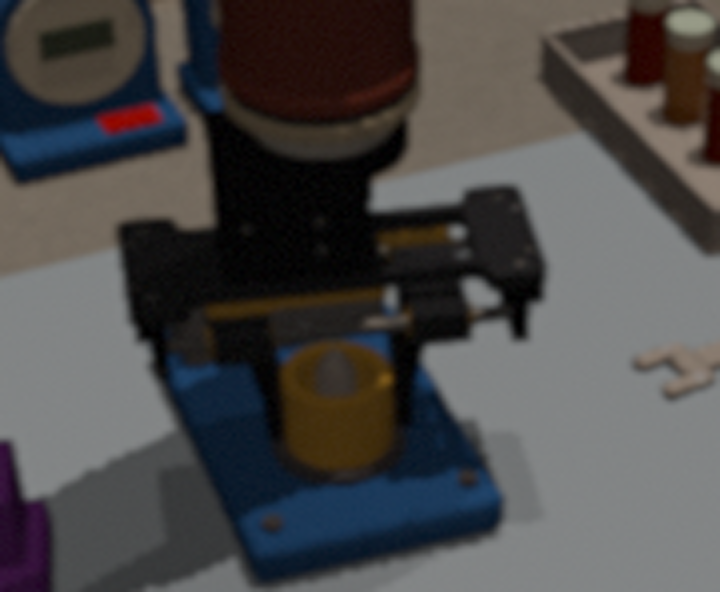

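The bush is seated: the force has turned to +8 N and the shaft tip shows in the bore at crop (335,370). I'll release it.

```bash
python3 -m creep '[[0,0,0,0,0,0,66],[0,0,0,0,0,0,72],[0,0,0,0,0,0,85],[0,0,0,0,0,0,90],[0,0,0,0,0,0,90]]'; python3 -m creep '[[0,0,0,0,0,0,90],[0,0,0,0,0,0,90],[0,0,0,0,0,0,90]]'
```

```text
time_s: 9.85
eef_pos: [0.5552, 0.2494, 0.0455]
orientation: [0.0, 0.992, -0.129, 0.0]
force: [-1.3, 0.5, 0.0]
gripper_width: 0.0739
time_s: 10.1
eef_pos: [0.5551, 0.2494, 0.0455]
orientation: [0.0, 0.992, -0.129, -0.0]
force: [0.2, -0.3, -0.4]
gripper_width: 0.0776
```

```bash
python3 -m creep '[[0,0,0,0,0,-1,90],[0,0,0,0,0,-3,90],[0,0,0,0,0,-6,90],[0,0,0,0,0,-9,90],[0,0,0,0,0,-12,90]]'; python3 -m creep '[[0,0,0,0,0,-3,90],[0,0,0,0,0,-6,90],[0,0,0,0,0,-6,90],[0,0,0,0,0,-6,90],[0,0,0,0,0,-6,90]]'; python3 -m creep '[[0,0,0,0,0,0,90],[0,0,0,0,0,0,90],[0,0,0,0,0,0,90]]';python3 - <<'E'
from h import *
for n in("side","top"):
    s=vision.snapshot(n); cv2.imwrite(f"pics/{n}9.png",s["pixels"][:,:,::-1])
    if n=="side":
        cv2.imwrite("pics/side9c.png",cv2.resize(s["pixels"][80:220,220:400,::-1],None,fx=4,fy=4,interpolation=2))
        H,Sa,V=cv2.split(cv2.cvtColor(s["pixels"],cv2.COLOR_RGB2HSV))
        print(fitbush(s,comp((H>8)&(H<34)&(Sa>85),(304,150)),.036))
E
```

```text
time_s: 10.52
eef_pos: [0.555, 0.249, 0.1676]
orientation: [0.0, 0.992, -0.129, 0.0]
force: [1.1, 0.9, 0.4]
gripper_width: 0.0781
time_s: 10.93
eef_pos: [0.5549, 0.2493, 0.2255]
orientation: [-0.0, 0.992, -0.129, -0.0]
force: [-0.6, 0.1, -0.4]
gripper_width: 0.0781
time_s: 11.18
eef_pos: [0.5547, 0.2492, 0.2246]
orientation: [0.001, 0.992, -0.129, -0.001]
force: [-0.2, 0.9, 0.5]
gripper_width: 0.0781
(array([0.55438338, 0.24852385]), 880.0, 885.1806658664718)
```

View pics/side9c.png

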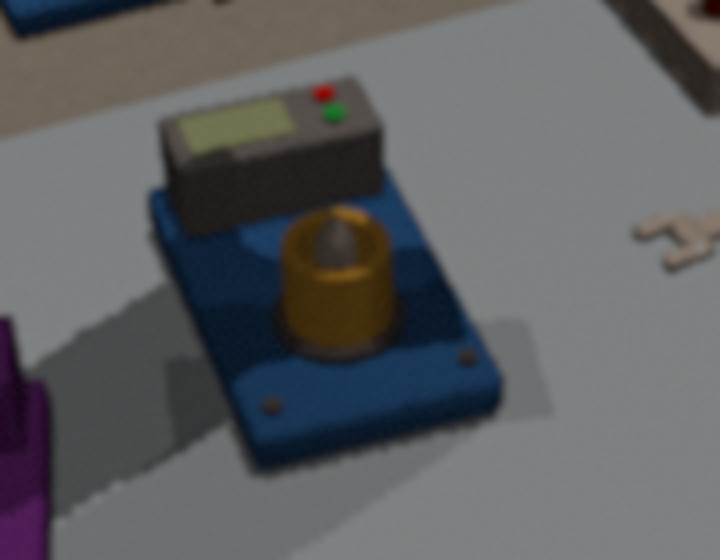

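View pics/top9.png

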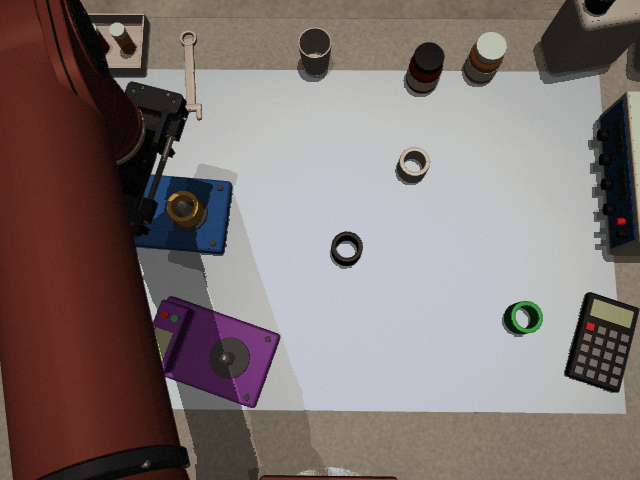

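The bush sits flat on the seat, at crop (338,280) in the side view and (186,209) in the top view. The gripper is clear, and the silver (414,165) and black (347,249) bushes are where they started. I'll hand the job in.

```bash
python3 -c "
from station import ticket; print(ticket.finish_job())"
```

```text
the job is handed in; nothing more can be done
None
```

I fitted the brass bush over the blue tester's shaft and handed the job in at about 11 s of the 38 s allowed. No verdict is reported.

- **Lowering:** I lowered the bush in the grip (53.7 mm opening) until it touched the seat. The vertical force went from -3 N to +8 N at TCP z = 46.6 mm. I then opened the gripper and raised it clear.
- **Final position:** the side camera puts the bush at (0.554, 0.249), within about 1 mm of the measured shaft axis (0.555, 0.249). It looks upright and flat on the seat in both views.
- **Bystanders:** the silver, black and green bushes and the purple tester look unmoved in the images. I compared the silver and black bushes by pixel position only and did not re-measure them.
- **Disagreements:** my first top-view fit of the brass bush was about 5 mm off the side view, because the colour mask was too tight. With a looser mask the two agreed to about 2 mm. The arm's readings wandered by several mm after fast moves, so I let it settle and corrected before gripping and before lowering.

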